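Set the sampler head over the open jar

ROBOT

A 7-joint arm with a two-finger parallel gripper is mounted at the origin on the work surface. World frame = base frame: x ahead of the robot, y to its left, z up, the work surface at z = 0. Lengths are in mm, angles in rad, forces in N, time in s.
With the tool pointing down it reaches from about 400 to 875 mm from the base axis. Payload 4.4 kg.
Tool frame: the origin (TCP) lies between the finger pads, 19 mm behind the fingertips; this is the grasp point; z points along the fingers, y is the line along which they close (so a half turn about z gives the same grasp; the last joint's range is limited). The gripper opens to 85 mm and grips with 20 to 120 N. Pads are 22 mm wide; open, the fingers measure 114 mm over their backs; the gripper's body (76 mm by 85 mm) begins 54 mm behind the grasp point. The pads swing forward as they close: fully open they stand 13 mm farther back than shut.
Start: joints at [1.208, 0.628, 0.038, 1.517, -0.027, 0.996, -0.02], TCP at [190.127, -621.586, 250.013] pointing down, gripper open.
Joint ranges: [-3.06, 3.06], [-0.37, 2.12], [-1.25, 1.32], [0.18, 2.47], [-1.1, 4.24], [0.23, 1.98], [-2.94, 2.94]. Speed limits (rad/s): [2.57, 2.57, 3.14, 3.14, 3.14, 3.14, 3.14].

INTERFACE

Orientations are given as [roll, pitch, yaw] about the fixed x, y, z axes, in that order (R = Rz(yaw) Ry(pitch) Rx(roll)).
In Python, from cell import sensors, get_image, ctrl gives the robot as it stands.
- The arm moves only by the tool send_rows, never from a script. Its argument "series" is a list of rows, each a list of 3 entries, a list of its own where there are three numbers: the finger opening in mm, from 0 to 85.4, then the shift along the world's x, y, z in units of 60 mm (1.0 is 60 mm), then the turn, a rotation vector about the world's x, y, z in units of 5 degrees (1.0 is 5 degrees). A call has 1 to 8 rows; each row shifts and turns the commanded pose from where the row before left it; what a row does not reach is not made up. A row lasts 1/8 s, in which the tool goes at most 62.5 mm and 10.7 degrees, less where a joint would pass 70% of its speed; a pose out of reach is approached as far as the arm can. A call is refused whole if a number of a shift passes 1 or a number of a turn 1, either way. A call with a gripper value outside its range is refused whole. The fingers move at their own pace and stop on an object; the grip force is fixed at half the most. Time passes only in rows, so rows that do not move let the fingers close. It gives the time, the measured TCP pose, the force, the opening and the grip force at its end, in the units of the state.
- sensors.read_state(): the state, without advancing time (a new reading comes with each control period).
- get_image(name): name is "scene" or "top"; returns a dict with "img" (384x512x3 uint8, red, green, blue), "depth" (384x512 float32, mm along the optical axis (not along the pixel's ray), 0 where there is no reading), "vfov" (degrees; the focal length in pixels is half the picture's height over the tangent of half this angle, whatever the lens; pixels are square), "cx", "cy" (the principal point, pixels), "world_to_cam" (4x4, takes a point from world to camera coordinates). Camera axes: x right, y down, z forward; pixel columns grow to the right and rows downward; lengths in mm; the calibration is good to about 2 mm. A picture is of the moment at which its call begins.
- ctrl.finish_job(): hands the job in; it is judged then, once.
The state is a dict: "clock": time; "qpos": joint angles; "qd": joint speeds; "tau": joint torques, N m; "eef_pos": TCP position; "tool_rot": TCP orientation; "force": force on the tool from outside, world axes, zero at the start; "torque": the same for the moment, N m; "width": finger opening in mm; "gripper_force": force on a finger pad.
Only numpy, scipy, OpenCV 4.12 (cv2) and the standard library are available. Lean on these libraries where they do the work, as an engineer would, in place of code of your own. Each camera call takes 0.05 s, during which the arm holds its last target. There are 200 camera calls.

TASK

One of the four jars in the sampler's row has been left open, without its cap. Lift the clamp lever at the front of the carriage all the way up to free it, slide the carriage along the rail until the nozzle stands over the middle of the open jar's mouth, then press the lever fully down again so that the carriage is clamped there. Leave the jars and everything else on the bench standing where they are.

Things in the scene. Friction and masses are not known exactly. Their poses are not given: they have to be found in the camera images.
- sampler: Fixed bench sampler: grey base plate 175 x 500 x 12 mm with an aluminium rail 90 mm wide, its top 60 mm up, and behind it (+x) a row of four jar places, 84 mm from the origin at y about -158, -86, +86, +158 mm. Origin: on the bench under the middle of the rail; x points across the rail, away from the robot, y along the rail, z up. Turned up to 0.14 rad about z.
- carriage (a joint): Position in m of the carriage along the sampler's y axis, 0 at the middle of the rail, stops at -0.18 and +0.18; starts near the middle. It slides stiffly (about 3.5 N) with the lever up and is held by a brake with the lever down. It is a grey block, 52 x 84 x 34 mm, 62 to 96 mm above the bench, with a column and a head on it.
- head_front (a point): Middle of the lower front edge of the carriage's white head (190 along x, 60 along y, 66 mm high; underside 175 mm above the bench), 72 mm in front (-x) of the rail's middle. It moves with the carriage and hangs over the inner part of the lever, so a tool pointing straight down hits it: come at the lever from the robot's side, tilted 25 to 45 degrees from vertical.
- clamp (a joint): Angle in rad of the clamp lever: 0 = fully down, clamped (it points to the sampler's -x, 25 degrees below level); 0.96 = fully up, free (30 degrees above level); the brake lets go at about 0.3. The lever stays where it is left. It takes a few newtons at its grip, up to about 12 N near the clamped end.
- clamp_pivot (a point): Axis of the lever (it runs along the sampler's y): on the carriage's front, 30 mm in front (-x) of the rail's middle, 84 mm above the bench, at the carriage's middle in y; moves with the carriage.
- clamp_grip (a point): The middle of the lever's flat aluminium grip, 68 mm from the pivot, where it can be pinched across its width. The grip is 45 mm long (42 to 87 mm from the pivot), 26 mm wide along the rail (sampler's y) and 14 mm thick; the point turns and moves with the lever (its frame at angle 0 is parallel to the sampler's).
- nozzle_tip (a point): Lower end of the short steel nozzle (10 mm across) under the far end of the carriage's head, 84 mm behind (+x) the rail's middle and 146 mm above the bench, moving with the carriage.
- open_jar: The open jar: white plastic, 60 mm across, 112 mm high, a neck 44 mm across with an open mouth 38 mm wide, no cap. It stands loose in one of the four places. Origin: centre of its underside.
- jar_mouth (a point): Centre of the open jar's mouth, at its rim, 112 mm above its underside.
- capped_jar1: A like white jar, 60 mm across, closed by a white cap 52 mm across; 118 mm high in all. Stands loose in one of the other places; leave alone. Origin: centre of its underside.
- capped_jar2: A like white jar, 60 mm across, closed by a white cap 52 mm across; 118 mm high in all. Stands loose in one of the other places; leave alone. Origin: centre of its underside.
- capped_jar3: A like white jar, 60 mm across, closed by a white cap 52 mm across; 118 mm high in all. Stands loose in one of the other places; leave alone. Origin: centre of its underside.
- jar_cap: The open jar's cap, white, 52 mm across, 20 mm high, lying hollow side up on the bench; leave alone. Origin: centre of its underside.
- wash_bottle: Clear wash bottle, 68 mm across, 215 mm high with a bent spout; leave alone. Origin: centre of its underside.
- beaker: Glass beaker, 84 mm across, 100 mm high; leave alone. Origin: centre of its underside.
- spatula: Steel lab spatula, 190 mm long, lying on the bench; leave alone. Origin: its underside, near its middle.
- pot: White pot with a blue lid, 82 mm across, 118 mm high; leave alone. Origin: centre of its underside.
Mind the look-alikes: they are no part of the job. Leave any red or yellow look-alike of the open_jar alone.

How it is judged (in metres and radians):
On the way, in this order (a step that is already met when the one before it is completed fails the run):
1. the clamp lever is lifted right up (0.8 rad or more) (value of joint clamp above 0.8 rad), for 0.1 s.
2. with the lever still up (above 0.4 rad), the nozzle is brought over the open jar's mouth (within 8 mm of its centre, seen from above) (horizontal distance between nozzle_tip and jar_mouth below 0.008 m and value of joint clamp above 0.4 rad), for 0.2 s.
At the end, for the whole second after the job is handed in: The lever is fully down (below 0.15 rad), the carriage is at rest with the nozzle within 8 mm of the centre of the open jar's mouth, seen from above, and all four jars stand upright (within 0.1 rad) within 15 mm of where they started (horizontal distance between nozzle_tip and jar_mouth below 0.008 m and value of joint clamp below 0.15 rad and velocity of joint carriage between -0.005 and 0.005 m/s and distance of each of open_jar, capped_jar1, capped_jar2, capped_jar3 from where it was at the start of the episode below 0.015 m and angle between each of open_jar, capped_jar1, capped_jar2, capped_jar3's own z axis and vertical below 0.1 rad); the robot touches nothing.
It fails at once if a jar is knocked (moved more than 30 mm or tipped more than 0.4 rad) (distance of any of open_jar, capped_jar1, capped_jar2, capped_jar3 from where it was at the start of the episode above 0.03 m or angle between any of open_jar, capped_jar1, capped_jar2, capped_jar3's own z axis and vertical above 0.4 rad).
It fails at once if another thing on the bench is moved more than 30 mm (distance of any of jar_cap, wash_bottle, beaker, spatula, pot from where it was at the start of the episode above 0.03 m).
It also fails if it takes over 54 s, if anything falls off the work surface, if the arm or the gripper's body presses on something with over 40 N, if the wrist force passes 120 N, or if a joint passes its speed limit or range.

## Working session

There is one attempt and no reset: what is moved stays moved. The work goes in short steps, Python scripts to look and compute and a tool call to move; the robot and the scene stay as the last step left them, time stands still between calls to the robot, and variables do not carry over. Pictures are saved under pics/ and viewed, at most 10 in all, crops included, and the job is handed in when it is done.

Besides the shell and the picture viewer there is one more tool, called after "Call:" as name(argument=value, ...) on one line, values as JSON. send_rows: Moves the arm, as the interface text tells. Its arguments: {"type":"object","properties":{"series":{"type":"array"}},"required":["series"]}

```bash
mkdir -p pics; cat > h.py <<'E'
import numpy as np, cv2, pickle
from cell import sensors, get_image, ctrl
def grab(n):
    d=get_image(n); pickle.dump(d,open(f'pics/{n}.pkl','wb')); return d
def load(n): return pickle.load(open(f'pics/{n}.pkl','rb'))
def f(d): return d['img'].shape[0]/2/np.tan(np.radians(d['vfov']/2))
def cloud(d):
    h,w=d['depth'].shape; v,u=np.mgrid[:h,:w]; z=d['depth']
    P=np.stack([(u-d['cx'])/f(d)*z,(v-d['cy'])/f(d)*z,z,np.ones_like(z)],-1)
    return (P@np.linalg.inv(d['world_to_cam']).T)[...,:3]
def proj(d,p):
    c=(d['world_to_cam']@np.append(p,1))[:3]; return c[0]/c[2]*f(d)+d['cx'],c[1]/c[2]*f(d)+d['cy']
def save(d,name,box=None,s=1.5):
    im=d['img'] if box is None else d['img'][box[1]:box[3],box[0]:box[2]]
    cv2.imwrite('pics/'+name,cv2.resize(im[...,::-1],None,fx=s,fy=s,interpolation=cv2.INTER_CUBIC))
E
python3 - <<'E'
from h import *
for n in('scene','top'):
    d=grab(n); save(d,n+'1.png'); print(n,d['vfov'],d['cx'],d['cy'],np.linalg.inv(d['world_to_cam']).round(3).tolist())
print(sensors.read_state())
E
```

```text
scene 57.66521740707901 254.93276545637795 194.8405240738319 [[0.825, 0.481, -0.297, 898.34], [0.566, -0.691, 0.45, -490.77], [0.011, -0.539, -0.842, 1022.138], [0.0, 0.0, 0.0, 1.0]]
top 51.48172153892883 257.5207465008709 191.15394403794394 [[0.011, -0.996, 0.091, 451.061], [-1.0, -0.012, -0.009, -23.161], [0.01, -0.091, -0.996, 1522.859], [0.0, 0.0, 0.0, 1.0]]
{'clock': 0.1, 'qpos': array([ 1.20818914,  0.62928299,  0.0384292 ,  1.51824659, -0.02699004,
        0.99629524, -0.02003105]), 'qd': array([ 0.0010343 , -0.00166268, -0.00132653, -0.00359403, -0.00050481,
        0.00020728, -0.00088045]), 'tau': array([ 3.19551480e-03, -5.64527893e+01,  1.23059191e+00, -1.93972939e+01,
        1.12981733e-02,  5.42422989e-03, -9.42530107e-06]), 'eef_pos': array([ 189.9888793 , -621.07254124,  249.16855374]), 'tool_rot': array([-3.13987808e+00,  1.76376512e-05,  2.96794644e-01]), 'force': array([ 0.35778177, -0.33880072, -0.65248233]), 'torque': array([ 0.00436544,  0.01676975, -0.03522862]), 'gripper_force': 0.0, 'width': 85.3180489156955}
```

View pics/scene1.png

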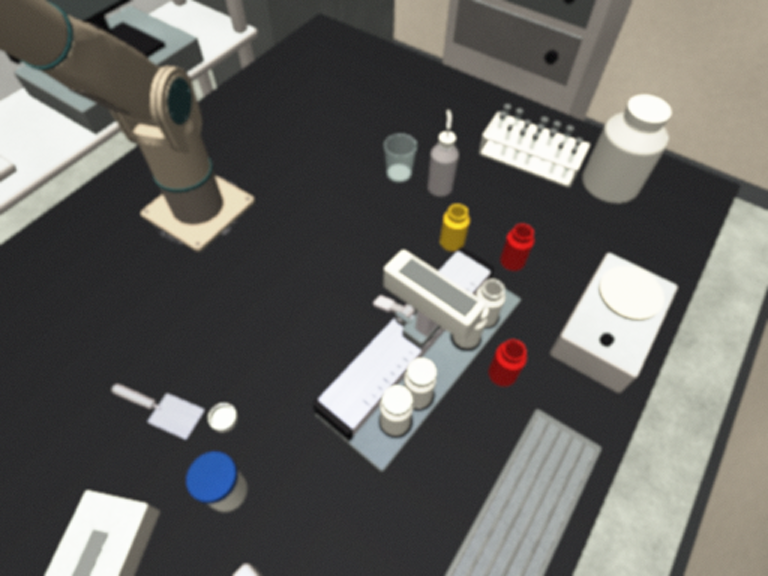

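View pics/top1.png

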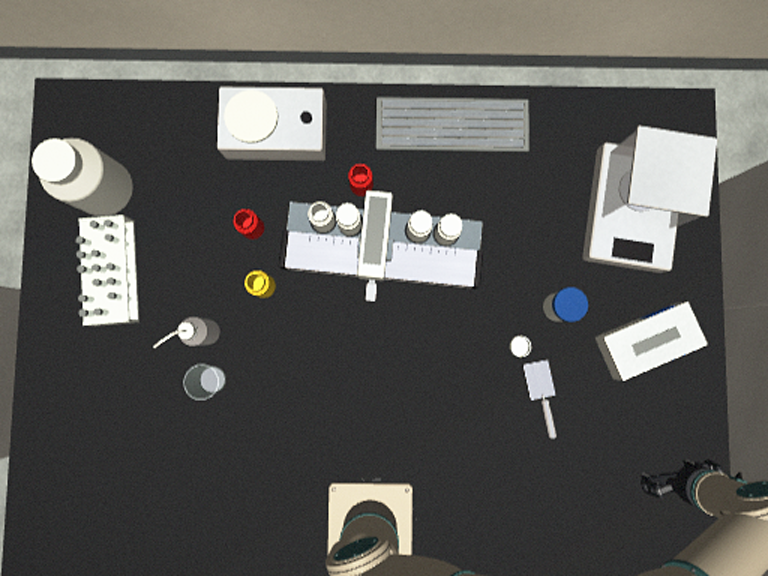

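The top view shows four white jars at px (320,215), (347,217), (420,225) and (450,227). Only the leftmost shows a dark open mouth. The look-alikes are red at (360,178) and (246,222), and yellow at (258,284). The lever grip is at (371,290). Next I'll check the choice in a close crop and measure.

```bash
python3 - <<'E'
from h import *
d=load('top'); save(d,'crop1.png',(180,110,335,215),5)
P=cloud(d); X,Y,Z=P[...,0],P[...,1],P[...,2]
v,u=np.mgrid[:384,:512]; roi=(u>180)&(u<335)&(v>115)&(v<215)
for nm,lo,hi in(('plate',7,17),('rail',56,64),('head',234,248)):
    m=roi&(Z>lo)&(Z<hi); p=np.c_[X[m],Y[m]].astype(np.float32)
    r=cv2.minAreaRect(p); print(nm,m.sum(),np.median(Z[m]),r, cv2.boxPoints(r).round(0).tolist())
m=roi&(Z>100)&(Z<125)&(X>600)
n,l,s,c=cv2.connectedComponentsWithStats(m.astype(np.uint8))
for i in range(1,n):
    if s[i,4]>20:
        q=l==i; print(c[i],s[i],X[q].min(),X[q].max(),Y[q].min(),Y[q].max(),np.median(Z[q]), cv2.minEnclosingCircle(np.c_[X[q],Y[q]].astype(np.float32)))
print('lever'); 
for vv in range(183,206,2): print(vv,[(u_,*P[vv,u_].round(0)) for u_ in (244,246,248,250)])
E
```

```text
plate 1178 11.620238848291365 ((692.342041015625, -37.65435791015625), (380.3819580078125, 590.7125854492188), 0.6747922301292419) [[499.0, 255.0], [506.0, -335.0], [886.0, -331.0], [879.0, 260.0]]
rail 2150 59.905258646887205 ((680.134033203125, -29.761810302734375), (501.5002746582031, 268.65545654296875), 70.30111694335938) [[469.0, -221.0], [722.0, -311.0], [891.0, 161.0], [638.0, 252.0]]
head 999 241.78952300354968 ((683.8663330078125, -6.981025695800781), (59.654056549072266, 189.7588348388672), 84.99240112304688) [[587.0, -28.0], [776.0, -45.0], [781.0, 14.0], [592.0, 31.0]]
[239.61904762 119.28571429] [234 116  12   7  21] 832.364345208349 853.4890787125905 12.577841317552984 52.43602242369904 109.31766378318684 ((849.6257934570312, 32.45569610595703), 20.132930755615234)
[213.46464646 143.17171717] [206 135  16  16  99] 727.9953436470823 783.2862136806302 98.21370403803054 152.88295586989767 106.90624509051645 ((756.2013549804688, 125.91993713378906), 28.534440994262695)
[233.25806452 149.16129032] [227 143  13  10  31] 721.1805567640746 755.3407027256767 32.9863410243792 76
[... 2634 characters left out ...]
p.float64(-1.0)), (246, np.float64(552.0), np.float64(7.0), np.float64(1.0)), (248, np.float64(552.0), np.float64(-1.0), np.float64(0.0)), (250, np.float64(552.0), np.float64(-8.0), np.float64(-3.0))]
203 [(244, np.float64(544.0), np.float64(15.0), np.float64(-5.0)), (246, np.float64(544.0), np.float64(7.0), np.float64(6.0)), (248, np.float64(544.0), np.float64(-1.0), np.float64(-3.0)), (250, np.float64(544.0), np.float64(-9.0), np.float64(-3.0))]
205 [(244, np.float64(536.0), np.float64(14.0), np.float64(3.0)), (246, np.float64(536.0), np.float64(7.0), np.float64(-1.0)), (248, np.float64(536.0), np.float64(-1.0), np.float64(3.0)), (250, np.float64(536.0), np.float64(-9.0), np.float64(2.0))]
```

View pics/crop1.png

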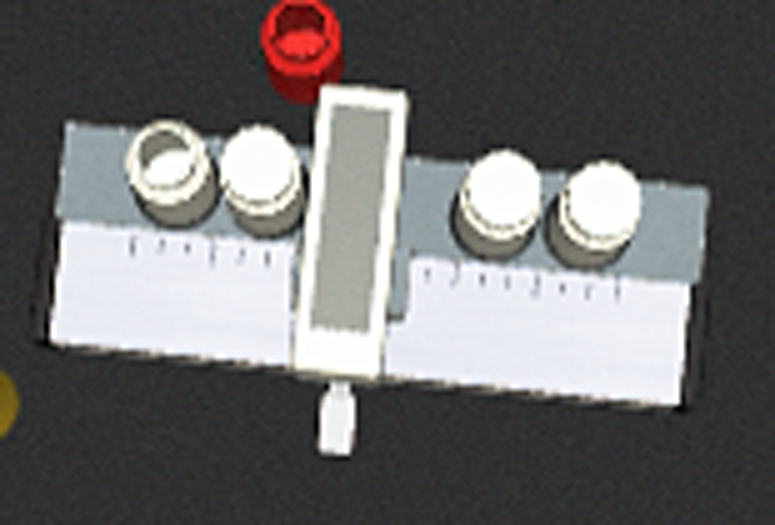

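The crop confirms that the leftmost jar is the open one: rim centre at about crop px (166,155), dark hole, no cap. Next I'll refine the mouth and sampler pose.

```bash
cat >> h.py <<'E'
def ray(d,u,v,z):
    T=np.linalg.inv(d['world_to_cam']); r=T[:3,:3]@np.array([(u-d['cx'])/f(d),(v-d['cy'])/f(d),1]); o=T[:3,3]; return o+r*(z-o[2])/r[2]
E
python3 - <<'E'
from h import *
d=load('top'); s=load('scene')
c=lambda x,y:(180+(x+.5)/5-.5,110+(y+.5)/5-.5)
for n,p in (('LF',(50,346)),('LB',(61,219)),('RB',(692,281)),('RF',(682,405))): print(n,ray(d,*c(*p),60).round(1))
for n,p in (('LB',(65,122)),('RB',(708,187))): print('plate',n,ray(d,*c(*p),12).round(1))
print('mouth',ray(d,*c(166,155),112).round(1))
for n,p,z in (('cap2',(260,158),118),('cap3',(502,183),118),('cap4',(601,197),118)): print(n,ray(d,*c(*p),z).round(1))
for p in((320,85),(409,92),(383,379),(293,371)): print('head',ray(d,*c(*p),241).round(1))
a=d['img'][128:160,200:250]; b=s['img'][180:226,300:346]
A=cv2.resize(a,None,fx=12,fy=12,interpolation=cv2.INTER_CUBIC); B=cv2.resize(b,None,fx=4.5*2,fy=9,interpolation=cv2.INTER_CUBIC)
cv2.imwrite('pics/m_top.png',A[...,::-1]); cv2.imwrite('pics/m_scene.png',B[...,::-1])
E
```

```text
LF [627.3 215.1  60. ]
LB [722.4 209.5  60. ]
RB [ 681.9 -260.    60. ]
RF [ 589.3 -252.3   60. ]
plate LB [807.1 216.   12. ]
plate RB [ 762.9 -280.3   12. ]
mouth [760.4 127.  112. ]
cap2 [757.8  59.1 118. ]
cap3 [ 741.9 -114.4  118. ]
cap4 [ 732.7 -185.4  118. ]
head [780.1  13.4 241. ]
head [776.2 -45.  241. ]
head [586.7 -30.2 241. ]
head [591.2  28.1 241. ]
```

View pics/m_top.png

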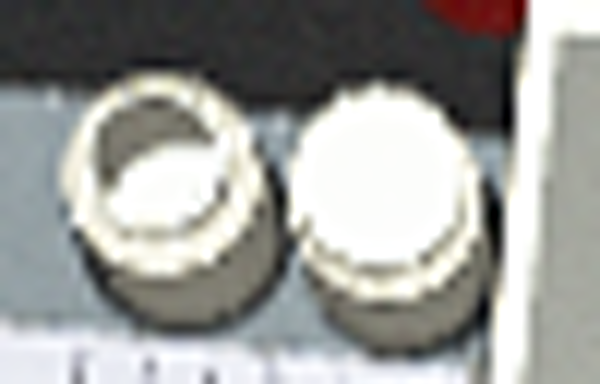

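View pics/m_scene.png

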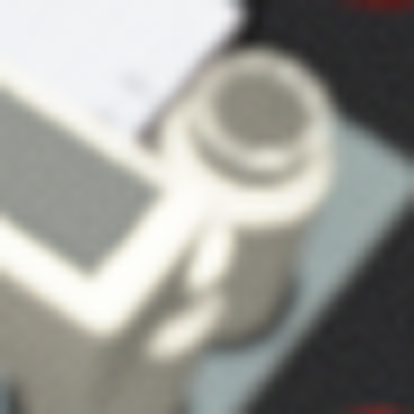

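```bash
python3 - <<'E'
from h import *
d=load('top'); s=load('scene')
m1=ray(d,212.96,141.04,112); m2=ray(s,328.4,191.8,112); print('mouth',m1,m2)
yaw=-.087; xs=np.array([np.cos(yaw),np.sin(yaw)]); ys=np.array([-xs[1],xs[0]])
o=np.array([655.2,-21.9])
for n,p in (('m1',m1),('m2',m2),('c2',[757.8,59.1]),('c3',[741.9,-114.4]),('c4',[732.7,-185.4]),('head',[683.6,-8.4]),('head2',[683.9,-7]),('lever',[575,2])):
    q=np.array(p[:2])-o; print(n,q@xs,q@ys)
# scene head top corners by depth
P=cloud(s); m=(P[...,2]>230)&(P[...,2]<250)&(P[...,0]>500)&(abs(P[...,1]+7)<100)&(P[...,0]<850)
r=cv2.minAreaRect(P[m][:,:2].astype(np.float32)); print(r)
q=P[m].mean(0);print(q)
E
```

```text
mouth [758.75751114 126.42985212 112.        ] [759.23853879 136.15815338 112.        ]
m1 90.277420862202 156.76699405971965
m2 89.91133428163047 166.50029841165008
c2 95.17384157870983 89.60859266359799
c3 94.40944267710506 -84.61676626649354
c4 91.41344878452918 -156.14762688340244
head 27.1195690469095 15.916625732544787
head2 27.296788005412182 17.337397860912738
lever -81.97335245054957 16.84100614624872
((688.326416015625, -7.2697296142578125), (61.74388122558594, 187.14581298828125), 85.07250213623047)
[692.16576095 -11.87008321 241.37752726]
```

```bash
python3 - <<'E'
from h import *
for n in('top','scene'):
    d=load(n);P=cloud(d);X,Y,Z=P[...,0],P[...,1],P[...,2]
    for nm,x0,y0 in(('open',759,130),('c2',756,59),('c3',741,-114),('c4',732,-185)):
        m=(abs(X-x0)<45)&(abs(Y-y0)<35)&(Z>104)&(Z<126)
        p=P[m]; 
        if m.sum()>3: print(n,nm,m.sum(),p.mean(0).round(1),p.min(0).round(0),p.max(0).round(0), cv2.minEnclosingCircle(p[:,:2].astype(np.float32)))
    print(n,[np.array(proj(d,np.array(q))).round(1).tolist() for q in ([758.8,126.4,112],[627,215,60],[807,216,12],[763,-280,12])])
E
```

```text
top open 63 [753.1 126.2 115.2] [731. 101. 104.] [779. 152. 125.] ((754.6912231445312, 126.97044372558594), 26.543960571289062)
top c2 49 [742.4  59.5 119.5] [721.  36. 104.] [775.  86. 126.] ((748.6414794921875, 62.13961410522461), 27.806262969970703)
top c3 33 [ 726.2 -114.1  121. ] [ 708. -139.  106.] [756. -89. 126.] ((732.1211547851562, -115.38606262207031), 26.96177101135254)
top c4 36 [ 720.3 -180.9  120.2] [ 698. -210.  105.] [ 753. -161.  126.] ((725.8258056640625, -186.4320068359375), 28.072437286376953)
top [[213.0, 141.0], [189.6, 178.9], [192.6, 134.0], [321.1, 147.0]]
scene open 132 [760.4 126.1 115.8] [737. 103. 104.] [783. 150. 126.] ((759.7388916015625, 126.03518676757812), 24.322416305541992)
scene c2 10 [777.1  55.4 116.9] [775.  43. 105.] [779.  70. 124.] ((776.22607421875, 56.33173751831055), 13.77164077758789)
scene c3 52 [ 744.5 -131.9  118.4] [ 713. -141.  104.] [ 765. -106.  126.] ((738.2982788085938, -116.2195816040039), 26.32590675354004)
scene c4 48 [ 739.3 -201.8  117.6] [ 706. -212.  104.] [ 757. -179.  126.] ((731.28271484375, -189.01681518554688), 26.423250198364258)
scene [[326.8, 193.9], [302.4, 166.1], [346.2, 198.4], [253.6, 313.0]]
```

The jars stand on the 12 mm plate, so the rims are at z≈124. I'll recompute at that height.

```bash
python3 - <<'E'
from h import *
d=load('top'); s=load('scene')
m1=ray(d,212.96,141.04,124); m2=ray(s,328.4,191.8,124); print('mouth',m1,m2)
c=lambda x,y:(180+(x+.5)/5-.5,110+(y+.5)/5-.5)
caps=[ray(d,*c(*p),130)[:2] for p in((260,158),(502,183),(601,197))]; print(caps)
yaw=-.088; xs=np.array([np.cos(yaw),np.sin(yaw)]); ys=np.array([-xs[1],xs[0]])
h=np.array([684.5,-7.5]); nz=h+61*xs
for m in(m1,m2,*caps): print('d along x,y from nozzle',(m[:2]-nz)@xs,(m[:2]-nz)@ys)
hf=h-95*xs; piv=hf+42*xs; print('hf',hf,'piv',piv)
for a in(0,.96):
    e=np.radians(-25)+a; print('grip',a,piv-68*np.cos(e)*xs,84+68*np.sin(e))
E
```

```text
mouth [756.1404154 125.1575133 124.       ] [761.07256218 127.89222702 124.        ]
[array([755.1511474 ,  58.40214741]), array([ 739.44690192, -113.65481886]), array([ 730.30479842, -184.05409651])]
d along x,y from nozzle -1.2955972657532797 138.44041767813803
d along x,y from nozzle 3.377120246713428 141.59801836543227
d along x,y from nozzle 3.5858558565440966 71.85641853705064
d along x,y from nozzle 3.063856581693699 -100.91496359947803
d along x,y from nozzle 0.14427214450191883 -171.84529826553765
hf [589.86760268   0.8492142 ] piv [631.7050836   -2.84201734]
grip 0 [570.31462734   2.57433144] 55.26195820163244
grip 0.96 [573.04556412   2.33338672] 118.00405809301587
```

Call:
send_rows(series=[[55, [0.32, 0.65, 0], [0, 0, -0.55]], [55, [0.32, 0.65, 0], [0, 0, -0.55]], [55, [0.32, 0.65, 0], [0, 0, -0.55]], [55, [0.32, 0.65, 0], [0, 0, -0.55]], [55, [0.32, 0.65, 0], [0, 0, -0.55]], [55, [0.32, 0.65, 0], [0, 0, -0.55]], [55, [0.32, 0.65, 0], [0, 0, -0.55]], [55, [0.32, 0.65, 0], [0, 0, -0.55]]])

```text
clock: 1.1
eef_pos: [344.1, -308.1, 249.9]
tool_rot: [-3.141, 0.0, -0.089]
force: [0.2, -0.7, 0.5]
width: 55.3
gripper_force: 0.0
```

Call:
send_rows(series=[[55, [0.32, 0.65, 0], [-0.088, -0.996, 0]], [55, [0.32, 0.65, 0], [-0.088, -0.996, 0]], [55, [0.32, 0.65, 0], [-0.088, -0.996, 0]], [55, [0.32, 0.65, 0], [-0.088, -0.996, 0]], [55, [0.32, 0.65, 0], [-0.088, -0.996, 0]], [55, [0.32, 0.65, 0], [-0.088, -0.996, 0]], [55, [0.32, 0.65, 0], [-0.088, -0.996, 0]], [55, [0.32, 0.65, 0], [-0.088, -0.996, 0]]])

```text
clock: 2.1
eef_pos: [466.8, -62.1, 274.4]
tool_rot: [-3.119, -0.475, -0.086]
force: [-0.2, 0.5, -0.5]
width: 55.4
gripper_force: 0.0
```

Call:
send_rows(series=[[55, [0, 0, 0], [0, 0, 0]], [55, [0, 0, 0], [0, 0, 0]]])

```text
clock: 2.35
eef_pos: [466.6, -62.8, 274.1]
tool_rot: [-3.12, -0.474, -0.084]
force: [-0.9, -0.0, -0.4]
width: 54.9
gripper_force: 0.0
```

Call:
send_rows(series=[[55, [0.063, 0.15, -0.26], [-0.03, -0.33, 0]], [55, [0.063, 0.15, -0.26], [-0.03, -0.33, 0]], [55, [0.063, 0.15, -0.26], [-0.03, -0.33, 0]], [55, [0.063, 0.15, -0.26], [-0.03, -0.33, 0]], [55, [0.063, 0.15, -0.26], [-0.03, -0.33, 0]], [55, [0.063, 0.15, -0.26], [-0.03, -0.33, 0]], [55, [0.063, 0.15, -0.26], [-0.03, -0.33, 0]], [55, [0.063, 0.15, -0.26], [-0.03, -0.33, 0]]])

```text
clock: 3.35
eef_pos: [525.4, 7.7, 283.1]
tool_rot: [-3.13, -0.518, -0.081]
force: [0.1, -0.7, 1.2]
width: 55.3
gripper_force: 0.0
```

```bash
python3 - <<'E'
from h import *
s=sensors.read_state(); print(s['qpos'].round(2),s['eef_pos'],s['tool_rot'])
E
```

```text
[-0.77  0.33  0.84  2.28 -1.1   0.23 -0.64] [525.41767272   7.72617175 283.14243609] [-3.13046107 -0.51791731 -0.08111786]
```

The arm is stuck on its limits: j5 at -1.1 and j6 at 0.23. I'll untilt and log joint/pose pairs to fit the kinematics, then plan the better elbow branch (j5 positive).

```bash
cat >> h.py <<'E'
import json
def log():
    s=sensors.read_state(); open('log.txt','a').write(json.dumps([s['qpos'].tolist(),s['eef_pos'].tolist(),s['tool_rot'].tolist()])+'\n'); print(s['clock'],s['qpos'].round(2),s['eef_pos'].round(0),s['tool_rot'].round(2))
E
cat > log.txt <<'E'
[[1.20818914,0.62928299,0.0384292,1.51824659,-0.02699004,0.99629524,-0.02003105],[189.9888793,-621.07254124,249.16855374],[-3.13987808,1.76e-05,0.296794644]]
E
python3 -c "from h import *;log()"
```

```text
3.35 [-0.77  0.33  0.84  2.28 -1.1   0.23 -0.64] [525.   8. 283.] [-3.13 -0.52 -0.08]
```

Call:
send_rows(series=[[55, [0, 0.4, 0.3], [0.05, 0.6, 0]], [55, [0, 0.4, 0.3], [0.05, 0.6, 0]], [55, [0, 0.4, 0.3], [0.05, 0.6, 0]], [55, [0, 0.4, 0], [0.05, 0.6, 0]]])

```text
clock: 3.85
eef_pos: [525.8, 105.5, 338.5]
tool_rot: [-3.13, -0.309, -0.078]
force: [1.0, 0.1, -1.0]
width: 55.1
gripper_force: 0.0
```

```bash
python3 -c "from h import *;log()"
```

```text
3.85 [-1.18  0.49  1.28  1.99 -0.66  0.78 -1.23] [526. 106. 339.] [-3.13 -0.31 -0.08]
```

Call:
send_rows(series=[[55, [0, 0.6, 0], [0.05, 0.6, 0]], [55, [0, 0.6, 0], [0.05, 0.6, 0]], [55, [0, 0.6, 0], [0.05, 0.6, 0]], [55, [0, 0.6, 0], [0.05, 0.6, 0]]])

```text
clock: 4.35
eef_pos: [524.8, 249.8, 336.9]
tool_rot: [-3.13, -0.096, -0.079]
force: [-0.2, -0.2, 0.7]
width: 54.7
gripper_force: 0.0
```

```bash
python3 -c "from h import *;log()"
```

```text
4.35 [-1.21  0.66  1.21  1.7  -0.67  1.16 -1.49] [525. 250. 337.] [-3.13 -0.1  -0.08]
```

Call:
send_rows(series=[[55, [0, 0.6, 0], [0.05, 0.6, 0]], [55, [0, 0.6, 0], [0.05, 0.6, 0]], [55, [0, 0, 0], [0.6, 0, 0]], [55, [0, 0, 0], [0.6, 0, 0]]])

```text
clock: 4.85
eef_pos: [524.9, 319.4, 336.7]
tool_rot: [-3.024, 0.016, -0.079]
force: [0.4, -0.5, 0.8]
width: 55.0
gripper_force: 0.0
```

```bash
python3 -c "from h import *;log()"
```

```text
4.85 [-1.14  0.69  1.11  1.58 -0.77  1.3  -1.54] [525. 319. 337.] [-3.02  0.02 -0.08]
```

```bash
cat > kin.py <<'E'
import numpy as np, json, itertools
from scipy.spatial.transform import Rotation as R
from scipy.optimize import least_squares
L=[json.loads(l) for l in open('log.txt')]
def fk(q,p,sg):
    d1,a,b,c,phi,e1,e2,e3=p; A=R.from_euler
    r=R.identity(); t=np.array([0,0,d1],float)
    for i,ax,off in((0,'z',[0,0,0]),(1,'y',[0,0,0]),(2,'z',[e1,0,a]),(3,'y',[0,e2,0]),(4,'z',[e3,0,b]),(5,'y',[0,0,0]),(6,'z',[0,0,c])):
        t=t+r.apply(off) if i in(2,4,6) else t
        r=r*A(ax,sg[i]*q[i])
    return t,r*A('z',phi)
def res(p,sg):
    o=[]
    for q,x,e in L:
        t,r=fk(q,p,sg); o+=list((t-x))+list(300*(R.from_euler('xyz',e).inv()*r).as_rotvec())
    return o
if __name__=='__main__':
    best=[]
    for s in itertools.product([1,-1],repeat=4):
        sg=[s[0],1,s[1],1,s[2],1,s[3]]
        for phi in(0,1.57,3.14,-1.57):
            o=least_squares(res,[350,450,450,300,phi,0,0,0],args=(sg,),max_nfev=40); best.append((o.cost,sg,o.x.round(2).tolist()))
    best.sort(key=lambda b:b[0])
    for b in best[:3]: print(b)
    json.dump(best[0][1:],open('kin.json','w'))
E
python3 kin.py
```

```text
(np.float64(427.0802987499975), [-1, 1, -1, 1, -1, 1, -1], [376.25, 573.7, 402.38, 366.99, 1.57, -21.16, 0.0, 18.01])
(np.float64(427.08029877311856), [-1, 1, -1, 1, -1, 1, -1], [376.25, 573.7, 402.38, 366.98, 1.57, -21.16, 0.0, 18.01])
(np.float64(427.0802992449819), [-1, 1, -1, 1, -1, 1, -1], [376.25, 573.7, 402.38, 366.99, 1.57, -21.16, 0.0, 18.01])
```

```bash
cat > plan.py <<'E'
from kin import *
sg,p=json.load(open('kin.json'))
lo=np.array([-3.06,-.37,-1.25,.18,-1.1,.23,-2.94]); hi=np.array([3.06,2.12,1.32,2.47,4.24,1.98,2.94])
xs=np.array([np.cos(.088),-np.sin(.088),0]); ys=np.array([-xs[1],xs[0],0])
def rot(tilt,flip=1):
    z=np.sin(tilt)*xs-np.cos(tilt)*np.array([0,0,1.]); y=-ys*flip
    return R.from_matrix(np.c_[np.cross(y,z),y,z])
def err(q,x,r):
    t,rr=fk(q,p,sg); return np.r_[(t-x),300*(r.inv()*rr).as_rotvec()]
def ik(x,r,q0,w=.3):
    return least_squares(lambda q:np.r_[err(q,x,r),w*(q-q0)],np.clip(q0,lo+.01,hi-.01),bounds=(lo,hi))
E
python3 - <<'E'
from plan import *
rng=np.random.default_rng(0)
piv=np.array([631.7,-2.8,84.])
def grip(a,off): 
    e=np.radians(-25)+a; return piv-78*np.cos(e)*xs+[0,0,78*np.sin(e)]+off*ys
for tilt in(25,35,45):
  for flip in(1,-1):
    S=[]
    for k in range(25):
        q0=rng.uniform(lo,hi); q0[0]=rng.uniform(-1.5,1.5)
        q=ik(grip(0,0),rot(np.radians(tilt),flip),q0,.01).x
        if np.abs(err(q,grip(0,0),rot(np.radians(tilt),flip))).max()<3: 
            S.append((min((q-lo).min(),(hi-q).min()),q.round(2).tolist()))
    S.sort(reverse=True); print(tilt,flip,len(S)); [print('  ',s) for s in S[:4]]
E
```

```text
25 1 13
   (np.float64(0.19578133085468652), [0.23, 0.85, -0.38, 2.27, 2.47, 0.5, 2.2])
   (np.float64(0.19548991794616288), [-0.33, 0.86, 0.4, 2.27, 3.65, 0.44, 0.84])
   (np.float64(0.19413860251821724), [0.3, 0.88, -0.48, 2.28, 2.37, 0.56, 2.32])
   (np.float64(0.19253354694811842), [0.36, 0.9, -0.57, 2.28, 2.3, 0.61, 2.41])
25 -1 21
   (np.float64(0.19473116706929705), [-0.36, 0.87, 0.45, 2.28, 3.72, 0.46, -2.37])
   (np.float64(0.19220867077941017), [-0.45, 0.91, 0.58, 2.28, 3.87, 0.53, -2.56])
   (np.float64(0.19102821244459367), [0.4, 0.93, -0.64, 2.28, 2.26, 0.65, -0.67])
   (np.float64(0.1867653283368398), [0.5, 1.0, -0.81, 2.28, 2.17, 0.78, -0.53])
35 1 14
   (np.float64(0.06376632022019013), [-0.07, 0.91, 0.01, 2.41, 3.03, 0.78, 1.52])
   (np.float64(0.06374794445994336), [-0.04, 0.91, -0.03, 2.41, 2.99, 0.79, 1.57])
   (np.float64(0.06367761330893318), [-0.01, 0.91, -0.07, 2.41, 2.96, 0.79, 1.61])
   (np.float64(0.06364850160221724), [-0.12, 0.91, 0.08, 2.41, 3.08, 0.78, 1.44])
35 -1 17
   (np.float64(0.06376173086921666), [-0.05, 0.91, -0.02, 2.41, 3.01, 0.79, -1.59])
   (np.float64(0.06340346421325638), [-0.16, 0.92, 0.14, 2.41, 3.13, 0.78, -1.76])
   (np.float64(0.06337381753778448), [-0.17, 0.92, 0.14, 2.41, 3.14, 0.78, -1.77])
   (np.float64(0.06182514520579252), [0.17, 0.94, -0.32, 2.41, 2.77, 0.85, -1.26])
45 1 0
45 -1 0
```

```bash
cat > sim.py <<'E'
from plan import *
vmax=.7*np.array([2.57,2.57,3.14,3.14,3.14,3.14,3.14])/8
def sim(q,rows):
    """local least-change IK tracking, a row at a time; returns list of (q,t,r)"""
    t,r=fk(q,p,sg); out=[]
    for s,w in rows:
        T=t+60*np.array(s); Rr=R.from_rotvec(np.radians(5)*np.array(w))*r
        l=np.maximum(lo,q-vmax); h=np.minimum(hi,q+vmax); q0=q
        q=least_squares(lambda x:np.r_[err(x,T,Rr),2*(x-q0)],np.clip(q,l+1e-6,h-1e-6),bounds=(l,h)).x
        t,r=fk(q,p,sg); out.append((q,t,r))
    return out
E
python3 - <<'E'
from sim import *
q=np.array(L[0][0])
a=(-.088,-.996,0)
A=[((.32,.65,0),(0,0,-.55))]*8+[((.32,.65,0),a)]*8+[((0,0,0),(0,0,0))]*2+[((.063,.15,-.26),(-.03,-.33,0))]*8
o=sim(q,A)
for i in(7,15,25): print(o[i][0].round(2),o[i][1].round(0),o[i][2].as_euler('xyz').round(2))
B=[((0,.4,.3),(.05,.6,0))]*3+[((0,.4,0),(.05,.6,0))]+[((0,.6,0),(.05,.6,0))]*4+[((0,.6,0),(.05,.6,0))]*2+[((0,0,0),(.6,0,0))]*2
o=sim(np.array(L[1][0]),B)
for i in(3,7,11): print(o[i][0].round(2),o[i][1].round(0),o[i][2].as_euler('xyz').round(2))
E
```

```text
[ 0.61  0.4   0.1   1.96 -0.05  0.79 -0.92] [ 369. -299.  251.] [-3.14 -0.   -0.09]
[-0.43  0.29  0.54  2.26 -1.1   0.23 -0.54] [529.   3. 281.] [-3.07 -0.51 -0.08]
[-0.62  0.54  0.58  2.14 -1.1   0.23 -0.75] [576.  77. 204.] [-3.13 -0.42 -0.06]
[-1.21  0.49  1.3   2.   -0.67  0.78 -1.23] [523. 109. 336.] [-3.13 -0.31 -0.08]
[-1.23  0.67  1.22  1.7  -0.68  1.16 -1.49] [523. 253. 336.] [-3.13 -0.1  -0.08]
[-1.15  0.7   1.13  1.58 -0.78  1.3  -1.53] [523. 325. 336.] [-3.02  0.01 -0.08]
```

```bash
cat >> sim.py <<'E'
piv=np.array([631.7,-2.8,84.])
def grip(a,off=0,g=78): 
    e=np.radians(-25)+a; return piv-g*np.cos(e)*xs+[0,0,g*np.sin(e)]+off*ys
def rows_joint(q0,q1,n):
    P=[fk(q0+(q1-q0)*k/n,p,sg) for k in range(n+1)]
    return [((b[0]-a[0])/60,(b[1]*a[1].inv()).as_rotvec()/np.radians(5)) for a,b in zip(P,P[1:])],min(x[0][2] for x in P)
def rows_pose(t,r,T,Rr,n):
    w=(Rr*r.inv()).as_rotvec()/np.radians(5)/n
    return [((T-t)/60/n,w)]*n
def job(q,r,vb=0):
    o=[]
    tt,rr=fk(q,p,sg); seq=[(grip(0)-110*r.as_matrix()[:,2],12),(grip(0),12)]+[(grip(a),3) for a in(.2,.4,.6,.8,.95)]+[(grip(.95,140),24)]+[(grip(a,140),3) for a in(.8,.6,.4,.2,0)]
    worst=0;mar=9
    for T,n in seq:
        s=sim(q,rows_pose(tt,rr,T,r,n)); q,tt,rr=s[-1]; worst=max(worst,np.linalg.norm(tt-T)); mar=min(mar,(q-lo).min(),(hi-q).min())
        if vb: print(T.round(0),q.round(2),np.linalg.norm(tt-T).round(1))
    return worst,mar
E
cat > search.py <<'E'
from sim import *
rng=np.random.default_rng(1)
q=np.array(L[-1][0]); C=[]
for k in range(60):
    tilt=np.radians(30); fl=rng.choice([1,-1]); r=rot(tilt,fl); T=np.array([490,9,260.])
    q0=rng.uniform(lo,hi); q0[0]=rng.uniform(-1.3,1.3); q0[4]=rng.uniform(.5,4)
    g=ik(T,r,q0,.01).x
    if np.abs(err(g,T,r)).max()>3: continue
    n=int(np.ceil(max((np.abs(g-q)/vmax).max()*1.1,8)))
    rows,zm=rows_joint(q,g,n)
    while max(np.abs(np.r_[s,w]).max() for s,w in rows)>.95: n+=4; rows,zm=rows_joint(q,g,n)
    if zm<235: continue
    s=sim(q,rows); e=np.abs(err(s[-1][0],T,r)).max()
    C.append((e,n,fl,g,s[-1][0],zm,min(x[1][2] for x in s)))
C.sort(key=lambda c:c[0])
for c in C[:8]:
    print(round(c[0],1),c[1],c[2],c[3].round(2),c[4].round(2),round(c[5]),round(c[6]),[round(x,2) for x in job(c[4],rot(np.radians(30),c[2]))])
E
time python3 search.py
```

```text
0.3 50 -1 [ 0.35  0.28 -0.5   2.37  1.59  0.23 -0.15] [ 0.34  0.28 -0.5   2.37  1.59  0.23 -0.15] 240 240 [np.float64(0.06), np.float64(0.01)]
0.3 50 -1 [ 0.35  0.28 -0.5   2.37  1.59  0.23 -0.15] [ 0.34  0.28 -0.5   2.37  1.59  0.23 -0.15] 240 240 [np.float64(0.06), np.float64(0.01)]
0.3 50 -1 [ 0.35  0.28 -0.5   2.37  1.59  0.23 -0.15] [ 0.34  0.28 -0.5   2.37  1.59  0.23 -0.15] 240 240 [np.float64(0.06), np.float64(0.01)]
0.3 50 -1 [ 0.35  0.28 -0.5   2.37  1.59  0.23 -0.15] [ 0.34  0.28 -0.5   2.37  1.59  0.23 -0.15] 240 240 [np.float64(0.06), np.float64(0.01)]
0.3 50 -1 [ 0.35  0.28 -0.5   2.37  1.59  0.23 -0.15] [ 0.34  0.28 -0.5   2.37  1.59  0.23 -0.15] 240 240 [np.float64(0.06), np.float64(0.01)]
0.3 50 -1 [ 0.35  0.28 -0.5   2.37  1.59  0.23 -0.15] [ 0.34  0.28 -0.5   2.37  1.59  0.23 -0.15] 240 240 [np.float64(0.06), np.float64(0.01)]
0.3 50 -1 [ 0.35  0.28 -0.5   2.37  1.59  0.23 -0.15] [ 0.34  0.28 -0.5   2.37  1.59  0.23 -0.15] 240 240 [np.float64(0.06), np.float64(0.01)]
0.3 50 -1 [ 0.35  0.28 -0.5   2.37  1.59  0.23 -0.15] [ 0.34  0.28 -0.5   2.37  1.59  0.23 -0.15] 240 240 [np.float64(0.06), np.float64(0.01)]
real	2m4.970s
user	2m4.692s
sys	0m0.235s
```

```bash
cat > go.py <<'E'
import sys
from sim import *
from h import log
log()
L=[json.loads(l) for l in open('log.txt')]
q=np.array(L[-1][0]); n=int(sys.argv[1]); g=np.array([.35,.28,-.5,2.37,1.59,.26,-.15])
T=np.array([490,9,260.]); r=rot(np.radians(30),-1); g=ik(T,r,g,.05).x
P=[fk(q+(g-q)*k/n,p,sg) for k in range(n+1)]
for c in range(n):
    t,rr=fk(q,p,sg) 
    s=np.round((P[c+1][0]-t)/60/8,3); w=np.round((P[c+1][1]*rr.inv()).as_rotvec()/np.radians(5)/8,2)
    o=sim(q,[(s,w)]*8); q=o[-1][0]
    print(s.tolist(),w.tolist(),o[-1][1].round(0),q.round(2))
print(np.abs(err(q,T,r)).max(),min(0,0))
E
python3 go.py 7
```

```text
4.85 [-1.14  0.69  1.11  1.58 -0.77  1.3  -1.54] [525. 319. 337.] [-3.02  0.02 -0.08]
[-0.026, -0.321, -0.112] [-0.3, 0.09, 0.34] [512. 170. 283.] [-1.03  0.72  1.09  1.7  -0.57  1.21 -1.2 ]
[-0.039, -0.258, -0.057] [-0.21, 0.12, 0.49] [493.  46. 256.] [-0.93  0.72  1.05  1.82 -0.38  1.04 -0.84]
[-0.012, -0.18, -0.025] [-0.13, 0.12, 0.59] [487. -41. 244.] [-0.85  0.68  0.98  1.93 -0.21  0.83 -0.49]
[0.02, -0.094, -0.009] [-0.07, 0.09, 0.67] [497. -86. 240.] [-0.76  0.6   0.87  2.04 -0.03  0.58 -0.15]
[0.031, -0.005, 0.005] [-0.07, 0.05, 0.73] [512. -88. 242.] [-0.67  0.49  0.75  2.16  0.16  0.33  0.17]
[0.007, 0.075, 0.017] [-0.09, 0.02, 0.77] [515. -52. 250.] [-0.26  0.34  0.21  2.26  1.01  0.23 -0.13]
[-0.052, 0.127, 0.02] [-0.12, 0.0, 0.8] [490.   9. 260.] [ 0.36  0.28 -0.52  2.37  1.59  0.23 -0.15]
0.7205697482126137 0
```

Call:
send_rows(series=[[55, [-0.026, -0.32, -0.11], [-0.3, 0.09, 0.34]], [55, [-0.026, -0.32, -0.11], [-0.3, 0.09, 0.34]], [55, [-0.026, -0.32, -0.11], [-0.3, 0.09, 0.34]], [55, [-0.026, -0.32, -0.11], [-0.3, 0.09, 0.34]], [55, [-0.026, -0.32, -0.11], [-0.3, 0.09, 0.34]], [55, [-0.026, -0.32, -0.11], [-0.3, 0.09, 0.34]], [55, [-0.026, -0.32, -0.11], [-0.3, 0.09, 0.34]], [55, [-0.026, -0.32, -0.11], [-0.3, 0.09, 0.34]]])

```text
clock: 5.85
eef_pos: [511.9, 164.2, 284.6]
tool_rot: [3.053, 0.086, 0.147]
force: [-0.1, 0.0, 0.8]
width: 55.1
gripper_force: 0.0
```

Call:
send_rows(series=[[55, [-0.04, -0.26, -0.057], [-0.21, 0.12, 0.49]], [55, [-0.04, -0.26, -0.057], [-0.21, 0.12, 0.49]], [55, [-0.04, -0.26, -0.057], [-0.21, 0.12, 0.49]], [55, [-0.04, -0.26, -0.057], [-0.21, 0.12, 0.49]], [55, [-0.04, -0.26, -0.057], [-0.21, 0.12, 0.49]], [55, [-0.04, -0.26, -0.057], [-0.21, 0.12, 0.49]], [55, [-0.04, -0.26, -0.057], [-0.21, 0.12, 0.49]], [55, [-0.04, -0.26, -0.057], [-0.21, 0.12, 0.49]]])

```text
clock: 6.85
eef_pos: [492.3, 39.8, 257.3]
tool_rot: [2.938, 0.21, 0.474]
force: [-0.6, 0.1, 0.0]
width: 54.8
gripper_force: 0.0
```

Call:
send_rows(series=[[55, [-0.012, -0.18, -0.025], [-0.13, 0.12, 0.59]], [55, [-0.012, -0.18, -0.025], [-0.13, 0.12, 0.59]], [55, [-0.012, -0.18, -0.025], [-0.13, 0.12, 0.59]], [55, [-0.012, -0.18, -0.025], [-0.13, 0.12, 0.59]], [55, [-0.012, -0.18, -0.025], [-0.13, 0.12, 0.59]], [55, [-0.012, -0.18, -0.025], [-0.13, 0.12, 0.59]], [55, [-0.012, -0.18, -0.025], [-0.13, 0.12, 0.59]], [55, [-0.012, -0.18, -0.025], [-0.13, 0.12, 0.59]]])

```text
clock: 7.85
eef_pos: [486.3, -46.4, 245.3]
tool_rot: [2.92, 0.331, 0.881]
force: [0.5, -0.3, -0.1]
width: 55.0
gripper_force: 0.0
```

Call:
send_rows(series=[[55, [0.02, -0.094, -0.009], [-0.07, 0.09, 0.67]], [55, [0.02, -0.094, -0.009], [-0.07, 0.09, 0.67]], [55, [0.02, -0.094, -0.009], [-0.07, 0.09, 0.67]], [55, [0.02, -0.094, -0.009], [-0.07, 0.09, 0.67]], [55, [0.02, -0.094, -0.009], [-0.07, 0.09, 0.67]], [55, [0.02, -0.094, -0.009], [-0.07, 0.09, 0.67]], [55, [0.02, -0.094, -0.009], [-0.07, 0.09, 0.67]], [55, [0.02, -0.094, -0.009], [-0.07, 0.09, 0.67]]])

```text
clock: 8.85
eef_pos: [495.8, -91.3, 241.0]
tool_rot: [2.957, 0.401, 1.363]
force: [-0.2, -0.8, -0.5]
width: 55.2
gripper_force: 0.0
```

```bash
python3 go.py 3
```

```text
8.85 [-0.74  0.57  0.87  2.08 -0.    0.55 -0.15] [496. -91. 241.] [2.96 0.4  1.36]
[-0.044, -0.037, -0.064] [-0.05, 0.25, 0.67] [ 462. -118.  210.] [-0.58  0.54  0.7   2.18  0.16  0.39  0.21]
[0.038, 0.089, 0.015] [0.01, 0.0, 0.8] [480. -75. 217.] [-0.28  0.39  0.29  2.28  0.78  0.23  0.13]
[0.02, 0.176, 0.089] [-0.05, -0.14, 0.84] [490.   9. 260.] [ 0.36  0.28 -0.51  2.37  1.56  0.23 -0.12]
0.9916458454718897 0
```

Call:
send_rows(series=[[55, [-0.044, -0.037, -0.064], [-0.05, 0.25, 0.67]], [55, [-0.044, -0.037, -0.064], [-0.05, 0.25, 0.67]], [55, [-0.044, -0.037, -0.064], [-0.05, 0.25, 0.67]], [55, [-0.044, -0.037, -0.064], [-0.05, 0.25, 0.67]], [55, [-0.044, -0.037, -0.064], [-0.05, 0.25, 0.67]], [55, [-0.044, -0.037, -0.064], [-0.05, 0.25, 0.67]], [55, [-0.044, -0.037, -0.064], [-0.05, 0.25, 0.67]], [55, [-0.044, -0.037, -0.064], [-0.05, 0.25, 0.67]]])

```text
clock: 9.85
eef_pos: [474.6, -108.9, 210.3]
tool_rot: [-3.136, 0.425, 1.909]
force: [-0.7, 0.1, 0.6]
width: 54.7
gripper_force: 0.0
```

Call:
send_rows(series=[[55, [0.038, 0.09, 0.015], [0.01, 0, 0.8]], [55, [0.038, 0.09, 0.015], [0.01, 0, 0.8]], [55, [0.038, 0.09, 0.015], [0.01, 0, 0.8]], [55, [0.038, 0.09, 0.015], [0.01, 0, 0.8]], [55, [0.038, 0.09, 0.015], [0.01, 0, 0.8]], [55, [0.038, 0.09, 0.015], [0.01, 0, 0.8]], [55, [0.038, 0.09, 0.015], [0.01, 0, 0.8]], [55, [0.038, 0.09, 0.015], [0.01, 0, 0.8]]])

```text
clock: 10.85
eef_pos: [494.5, -64.0, 217.4]
tool_rot: [-3.14, 0.42, 2.471]
force: [-0.5, -0.6, -0.9]
width: 54.8
gripper_force: 0.0
```

```bash
python3 go.py 2
```

```text
10.85 [-0.38  0.4   0.35  2.27  0.7   0.23  0.15] [495. -64. 217.] [-3.14  0.42  2.47]
[-0.006, 0.056, 0.011] [0.0, -0.0, 0.41] [479. -28. 223.] [-0.03  0.34 -0.06  2.32  1.13  0.23  0.02]
[0.024, 0.078, 0.076] [-0.03, -0.15, 0.42] [490.   9. 260.] [ 0.35  0.28 -0.5   2.38  1.62  0.23 -0.18]
1.0046521667920507 0
```

```bash
cat > to.py <<'E'
# usage: to.py tilt n x y z [n x y z ...]
import sys
from sim import *
from h import sensors
s=sensors.read_state(); q=s['qpos']; t=s['eef_pos']; rr=R.from_euler('xyz',s['tool_rot'])
r=rot(np.radians(float(sys.argv[1])),-1); a=list(map(float,sys.argv[2:]))
print(s['clock'],q.round(2),t.round(1),'tilt',np.degrees(np.arccos(-rr.as_matrix()[2,2])).round(1))
while a:
    n,T=int(a[0]),np.array(a[1:4]); a=a[4:]
    sh=np.round((T-t)/60/n,3); w=np.round((r*rr.inv()).as_rotvec()/np.radians(5)/n,2)
    o=sim(q,[(sh,w)]*n); t0=fk(q,p,sg)[0]; q=o[-1][0]; print(n,sh.tolist(),w.tolist(),'->',q.round(2),'short',(o[-1][1]-t0-(T-t)).round(1), 'rot left',(r*o[-1][2].inv()).as_rotvec().round(2))
    t=T; rr=r
E
python3 to.py 30 16 500 9 220 8 506 8 150 8 561 3.4 51
python3 to.py 30 16 500 -10 240 8 506 8 150 8 561 3.4 51
```

```text
10.85 [-0.38  0.4   0.35  2.27  0.7   0.23  0.15] [494.5 -64.  217.4] tilt 24.1
16 [0.006, 0.076, 0.003] [-0.03, -0.07, 0.42] -> [ 0.14  0.37 -0.31  2.42  2.19  0.27 -0.78] short [ 0.3 -0.   0.4] rot left [ 0.01  0.   -0.  ]
8 [0.012, -0.002, -0.146] [0.0, 0.0, 0.0] -> [ 0.03  0.57 -0.19  2.47  2.67  0.45 -1.27] short [0.8 0.2 0.3] rot left [ 0.01 -0.   -0.  ]
8 [0.115, -0.01, -0.206] [0.0, 0.0, 0.0] -> [ 0.08  0.86 -0.21  2.37  2.77  0.64 -1.31] short [ 0.2 -0.2  0.1] rot left [ 0.01 -0.   -0.  ]
10.85 [-0.38  0.4   0.35  2.27  0.7   0.23  0.15] [494.5 -64.  217.4] tilt 24.1
16 [0.006, 0.056, 0.024] [-0.03, -0.07, 0.42] -> [ 0.31  0.32 -0.44  2.4   1.94  0.23 -0.47] short [ 0.3 -0.2  0.5] rot left [ 0.01  0.   -0.  ]
8 [0.012, 0.038, -0.188] [0.0, 0.0, 0.0] -> [ 0.07  0.58 -0.24  2.47  2.63  0.47 -1.22] short [0.9 0.4 0.2] rot left [ 0.01 -0.   -0.  ]
8 [0.115, -0.01, -0.206] [0.0, 0.0, 0.0] -> [ 0.11  0.87 -0.26  2.37  2.73  0.65 -1.26] short [ 0.2 -0.2  0.1] rot left [ 0.01 -0.   -0.  ]
```

Excellent, I'll take the first plan.

Call:
send_rows(series=[[55, [0.006, 0.076, 0.003], [-0.03, -0.07, 0.42]], [55, [0.006, 0.076, 0.003], [-0.03, -0.07, 0.42]], [55, [0.006, 0.076, 0.003], [-0.03, -0.07, 0.42]], [55, [0.006, 0.076, 0.003], [-0.03, -0.07, 0.42]], [55, [0.006, 0.076, 0.003], [-0.03, -0.07, 0.42]], [55, [0.006, 0.076, 0.003], [-0.03, -0.07, 0.42]], [55, [0.006, 0.076, 0.003], [-0.03, -0.07, 0.42]], [55, [0.006, 0.076, 0.003], [-0.03, -0.07, 0.42]]])

```text
clock: 11.85
eef_pos: [497.1, -27.6, 218.8]
tool_rot: [3.135, 0.473, 2.76]
force: [-0.1, -0.1, 0.6]
width: 55.1
gripper_force: 0.0
```

Call:
send_rows(series=[[55, [0.006, 0.076, 0.003], [-0.03, -0.07, 0.42]], [55, [0.006, 0.076, 0.003], [-0.03, -0.07, 0.42]], [55, [0.006, 0.076, 0.003], [-0.03, -0.07, 0.42]], [55, [0.006, 0.076, 0.003], [-0.03, -0.07, 0.42]], [55, [0.006, 0.076, 0.003], [-0.03, -0.07, 0.42]], [55, [0.006, 0.076, 0.003], [-0.03, -0.07, 0.42]], [55, [0.006, 0.076, 0.003], [-0.03, -0.07, 0.42]], [55, [0.006, 0.076, 0.003], [-0.03, -0.07, 0.42]]])

```text
clock: 12.85
eef_pos: [499.8, 8.8, 220.2]
tool_rot: [-3.137, 0.525, 3.058]
force: [0.7, -0.5, -0.3]
width: 54.9
gripper_force: 0.0
```

Call:
send_rows(series=[[55, [0.01, 0, -0.14], [0, 0, 0]], [55, [0.01, 0, -0.14], [0, 0, 0]], [55, [0.01, 0, -0.14], [0, 0, 0]], [55, [0.01, 0, -0.14], [0, 0, 0]], [55, [0.01, 0, -0.14], [0, 0, 0]], [55, [0.01, 0, -0.14], [0, 0, 0]], [55, [0.01, 0, -0.14], [0, 0, 0]], [55, [0.01, 0, -0.14], [0, 0, 0]]])

```text
clock: 13.85
eef_pos: [504.9, 8.4, 152.3]
tool_rot: [-3.137, 0.525, 3.055]
force: [-0.3, 0.2, 0.0]
width: 55.0
gripper_force: 0.0
```

```bash
python3 to.py 30 4 506 8 150 8 561 3.4 51; python3 - <<'E'
from h import *
d=grab('scene'); save(d,'sc2.png',(190,100,390,250),4)
E
```

```text
13.85 [ 0.18  0.57 -0.48  2.45  2.3   0.52 -0.95] [504.9   8.4 152.3] tilt 30.1
4 [0.004, -0.002, -0.009] [0.01, 0.0, 0.0] -> [ 0.19  0.58 -0.48  2.45  2.32  0.52 -0.96] short [-0.1 -0.1  0.1] rot left [0. 0. 0.]
8 [0.115, -0.01, -0.206] [0.0, 0.0, 0.0] -> [ 0.21  0.88 -0.48  2.36  2.49  0.72 -1.03] short [ 0.2 -0.2  0.1] rot left [0. 0. 0.]
```

View pics/sc2.png

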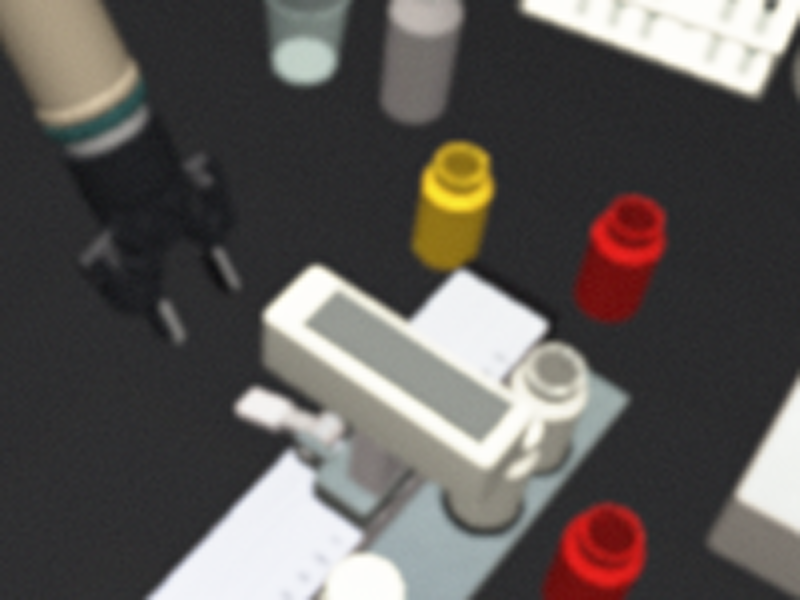

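The gripper, fingertips at (175,335) and (230,285), lines up with the lever grip at (265,408). Next: approach and pinch.

Call:
send_rows(series=[[50, [0.117, -0.01, -0.21], [0, 0, 0]], [50, [0.117, -0.01, -0.21], [0, 0, 0]], [50, [0.117, -0.01, -0.21], [0, 0, 0]], [50, [0.117, -0.01, -0.21], [0, 0, 0]], [50, [0.117, -0.01, -0.21], [0, 0, 0]], [50, [0.117, -0.01, -0.21], [0, 0, 0]], [50, [0.117, -0.01, -0.21], [0, 0, 0]], [50, [0.117, -0.01, -0.21], [0, 0, 0]]])

```text
clock: 14.9
eef_pos: [561.5, 3.5, 51.2]
tool_rot: [-3.137, 0.525, 3.054]
force: [1.2, -0.3, 0.2]
width: 50.4
gripper_force: 0.0
```

Call:
send_rows(series=[[20, [0, 0, 0], [0, 0, 0]], [20, [0, 0, 0], [0, 0, 0]], [20, [0, 0, 0], [0, 0, 0]], [20, [0, 0, 0], [0, 0, 0]], [20, [0, 0, 0], [0, 0, 0]]])

```text
clock: 15.52
eef_pos: [560.7, 6.0, 52.1]
tool_rot: [-3.141, 0.523, 3.056]
force: [1.6, 4.1, -5.8]
width: 25.1
gripper_force: 59.1
```

Call:
send_rows(series=[[20, [-0.042, 0.004, 0.118], [0, 0, 0]], [20, [-0.042, 0.004, 0.118], [0, 0, 0]], [20, [-0.018, 0.002, 0.123], [0, 0, 0]], [20, [-0.018, 0.002, 0.123], [0, 0, 0]], [20, [0.006, 0, 0.125], [0, 0, 0]], [20, [0.006, 0, 0.125], [0, 0, 0]]])

```text
clock: 16.27
eef_pos: [555.3, 5.5, 96.2]
tool_rot: [-3.139, 0.525, 3.055]
force: [9.5, 2.0, -9.5]
width: 24.7
gripper_force: 59.6
```

Call:
send_rows(series=[[20, [0.029, -0.003, 0.121], [0, 0, 0]], [20, [0.029, -0.003, 0.121], [0, 0, 0]], [20, [0.052, -0.005, 0.113], [0, 0, 0]], [20, [0.052, -0.005, 0.113], [0, 0, 0]], [20, [0, 0, 0], [0, 0, 0]], [20, [0, 0, 0], [0, 0, 0]]])

```text
clock: 17.02
eef_pos: [564.1, 4.6, 124.0]
tool_rot: [-3.139, 0.524, 3.056]
force: [4.5, 2.7, -7.4]
width: 24.5
gripper_force: 60.3
```

Call:
send_rows(series=[[20, [0.0125, 0.142, 0], [0, 0, 0]], [20, [0.0125, 0.142, 0], [0, 0, 0]], [20, [0.0125, 0.142, 0], [0, 0, 0]], [20, [0.0125, 0.142, 0], [0, 0, 0]], [20, [0.0125, 0.142, 0], [0, 0, 0]], [20, [0.0125, 0.142, 0], [0, 0, 0]], [20, [0.0125, 0.142, 0], [0, 0, 0]], [20, [0.0125, 0.142, 0], [0, 0, 0]]])

```text
clock: 18.02
eef_pos: [570.0, 70.5, 123.9]
tool_rot: [-3.135, 0.524, 3.053]
force: [3.1, -4.3, -6.1]
width: 24.5
gripper_force: 60.6
```

Call:
send_rows(series=[[20, [0.0125, 0.142, 0], [0, 0, 0]], [20, [0.0125, 0.142, 0], [0, 0, 0]], [20, [0.0125, 0.142, 0], [0, 0, 0]], [20, [0.0125, 0.142, 0], [0, 0, 0]], [20, [0.0125, 0.142, 0], [0, 0, 0]], [20, [0.0125, 0.142, 0], [0, 0, 0]], [20, [0.0125, 0.142, 0], [0, 0, 0]], [20, [0, 0, 0], [0, 0, 0]]])

```text
clock: 19.02
eef_pos: [575.4, 131.8, 123.8]
tool_rot: [-3.137, 0.524, 3.055]
force: [4.7, -0.5, -7.5]
width: 24.5
gripper_force: 60.3
```

```bash
python3 - <<'E'
from h import *
d=grab('top'); save(d,'top3.png',(180,110,300,200),6)
P=cloud(d); m=(P[...,2]>232)&(P[...,2]<250)&(P[...,0]>575)&(P[...,0]<830)&(abs(P[...,1]-110)<130)
print(m.sum(),cv2.minAreaRect(P[m][:,:2].astype(np.float32)),sensors.read_state()['eef_pos'])
s=grab('scene'); save(s,'sc3.png',(260,130,400,235),5.5)
E
```

```text
1039 ((694.8817138671875, 118.4578628540039), (60.545005798339844, 189.3541259765625), 84.92442321777344) [575.37356081 131.80123087 123.85654907]
```

View pics/top3.png

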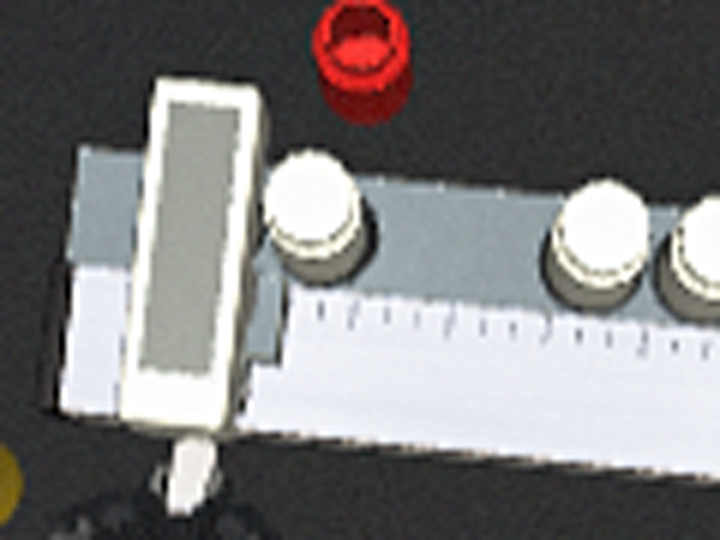

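View pics/sc3.png

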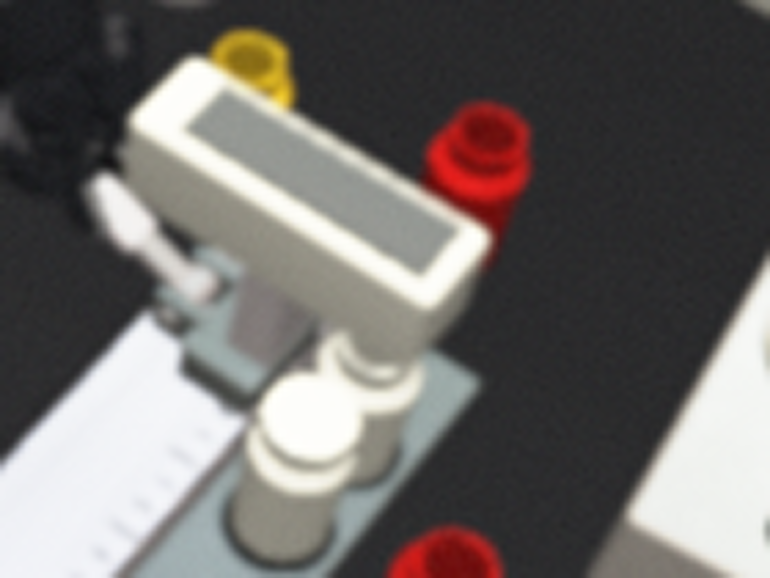

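Call:
send_rows(series=[[20, [0.006, 0.075, 0], [0, 0, 0]], [20, [0.006, 0.075, 0], [0, 0, 0]], [20, [0.006, 0.075, 0], [0, 0, 0]], [20, [0, 0, 0], [0, 0, 0]], [20, [0, 0, 0], [0, 0, 0]], [20, [0, 0, 0], [0, 0, 0]]])

```text
clock: 19.88
eef_pos: [576.5, 144.3, 123.9]
tool_rot: [-3.137, 0.524, 3.054]
force: [4.6, -1.9, -7.8]
width: 24.7
gripper_force: 60.3
```

```bash
python3 - <<'E'
from h import *
for n in('top','scene'):
    d=grab(n); P=cloud(d); m=(P[...,2]>232)&(P[...,2]<250)&(P[...,0]>575)&(P[...,0]<830)&(abs(P[...,1]-120)<130)
    print(cv2.minAreaRect(P[m][:,:2].astype(np.float32)),sensors.read_state()['eef_pos'])
s=load('scene'); save(s,'sc4.png',(300,170,360,220),12)
print('pred mouth px',proj(s,np.array([758,126.3,124])),'nozzle px if over mouth',proj(s,np.array([758,126.3,146])))
E
```

```text
((696.1936645507812, 130.94635009765625), (60.661094665527344, 189.75369262695312), 84.5135269165039) [576.49386806 144.30964845 123.84953458]
((699.7191772460938, 130.52883911132812), (62.225730895996094, 188.64312744140625), 84.75135040283203) [576.48821252 144.30352211 123.8409746 ]
pred mouth px (np.float64(327.27316589146176), np.float64(191.67772014383442)) nozzle px if over mouth (np.float64(328.6230737204098), np.float64(187.70925504596454))
```

View pics/sc4.png

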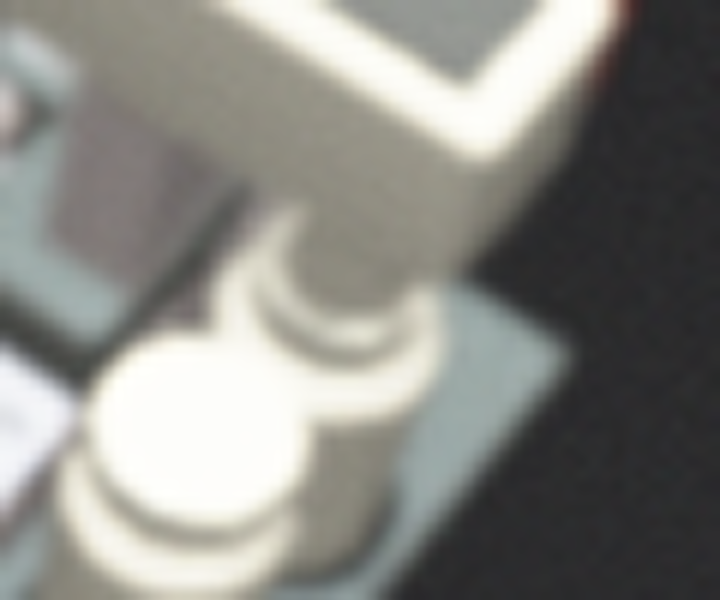

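The nozzle is at about (757, 125.3) and the mouth at about (758, 126.3). The picture shows the head centred over the jar. Next: press the lever down.

Call:
send_rows(series=[[20, [-0.052, 0.005, -0.113], [0, 0, 0]], [20, [-0.052, 0.005, -0.113], [0, 0, 0]], [20, [-0.029, 0.003, -0.121], [0, 0, 0]], [20, [-0.029, 0.003, -0.121], [0, 0, 0]], [20, [-0.006, 0, -0.125], [0, 0, 0]], [20, [-0.006, 0, -0.125], [0, 0, 0]]])

```text
clock: 20.72
eef_pos: [565.8, 146.0, 82.3]
tool_rot: [-3.138, 0.527, 3.055]
force: [-7.4, -2.7, 7.6]
width: 24.6
gripper_force: 66.4
```

Call:
send_rows(series=[[20, [0.018, -0.002, -0.123], [0, 0, 0]], [20, [0.018, -0.002, -0.123], [0, 0, 0]], [20, [0.042, -0.004, -0.118], [0, 0, 0]], [20, [0.042, -0.004, -0.118], [0, 0, 0]], [20, [0.02, 0, -0.08], [0, 0, 0]], [20, [0.02, 0, -0.08], [0, 0, 0]], [20, [0, 0, 0], [0, 0, 0]]])

```text
clock: 21.6
eef_pos: [573.8, 146.2, 47.2]
tool_rot: [-3.138, 0.53, 3.058]
force: [-25.7, -4.4, 45.1]
width: 24.8
gripper_force: 76.5
```

Call:
send_rows(series=[[20, [-0.02, 0, 0.06], [0, 0, 0]], [20, [-0.02, 0, 0.05], [0, 0, 0]], [50, [0, 0, 0], [0, 0, 0]], [50, [0, 0, 0], [0, 0, 0]], [50, [0, 0, 0], [0, 0, 0]], [50, [0, 0, 0], [0, 0, 0]]])

```text
clock: 22.35
eef_pos: [573.4, 144.8, 48.9]
tool_rot: [-3.137, 0.525, 3.054]
force: [0.6, 0.7, -0.1]
width: 49.8
gripper_force: 0.0
```

Call:
send_rows(series=[[50, [-0.1, 0.01, 0.17], [0, 0, 0]], [50, [-0.1, 0.01, 0.17], [0, 0, 0]], [50, [-0.1, 0.01, 0.17], [0, 0, 0]], [50, [-0.1, 0.01, 0.17], [0, 0, 0]], [50, [-0.1, 0.01, 0.17], [0, 0, 0]], [50, [-0.1, 0.01, 0.17], [0, 0, 0]], [50, [-0.1, 0.01, 0.17], [0, 0, 0]], [50, [-0.1, 0.01, 0.17], [0, 0, 0]]])

```text
clock: 23.35
eef_pos: [524.9, 149.6, 131.4]
tool_rot: [-3.137, 0.525, 3.054]
force: [-0.1, 0.3, 0.3]
width: 49.7
gripper_force: 0.0
```

Call:
send_rows(series=[[50, [-0.1, 0.01, 0.17], [0, 0, 0]], [50, [-0.1, 0.01, 0.17], [0, 0, 0]], [50, [0, 0, 0], [0, 0, 0]], [50, [0, 0, 0], [0, 0, 0]]])

```text
clock: 23.85
eef_pos: [513.5, 150.8, 151.1]
tool_rot: [-3.137, 0.525, 3.054]
force: [0.4, -0.1, 0.2]
width: 49.9
gripper_force: 0.0
```

```bash
python3 - <<'E'
from h import *
for n in('top','scene'):
    d=grab(n); P=cloud(d); m=(P[...,2]>232)&(P[...,2]<250)&(P[...,0]>575)&(P[...,0]<830)&(abs(P[...,1]-120)<130)
    print(cv2.minAreaRect(P[m][:,:2].astype(np.float32)))
    m=(P[...,2]>35)&(P[...,2]<125)&(P[...,0]>540)&(P[...,0]<592)&(abs(P[...,1]-143)<30); q=P[m]; print(n,'lever z by x:',[(x,np.median(q[abs(q[:,0]-x)<6,2]).round(0)) for x in(555,565,575,585) if (abs(q[:,0]-x)<6).any()])
st=sensors.read_state(); print(st['force'],st['eef_pos'])
s=load('scene'); save(s,'sc5.png',(240,110,400,230),5)
E
```

```text
((696.4511108398438, 132.6628875732422), (60.608360290527344, 189.8527069091797), 84.6875228881836)
top lever z by x: [(565, np.float64(59.0)), (575, np.float64(61.0)), (585, np.float64(65.0))]
((699.6907958984375, 132.30661010742188), (61.0445442199707, 190.24624633789062), 84.42098999023438)
scene lever z by x: [(565, np.float64(56.0)), (575, np.float64(59.0)), (585, np.float64(64.0))]
[-0.96294968 -0.04789325 -0.29375766] [513.40428886 150.67636046 150.73125696]
```

View pics/sc5.png

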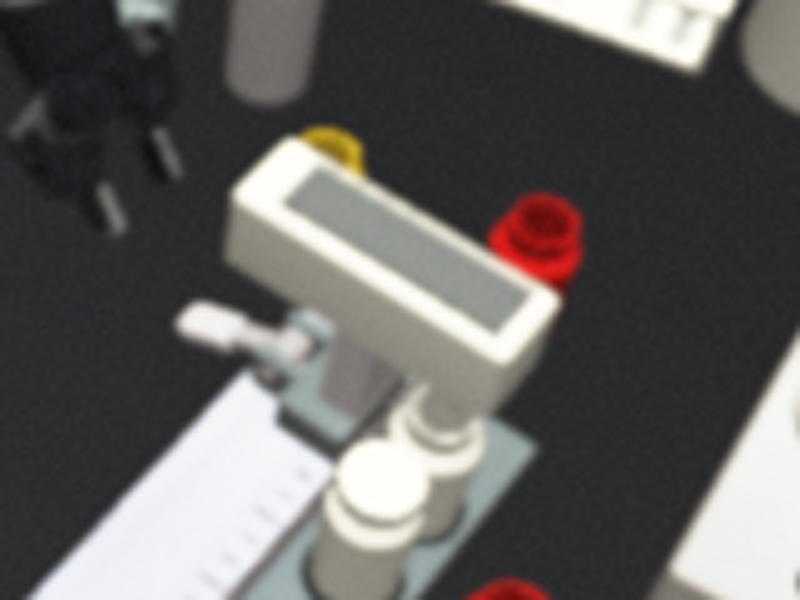

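The lever is back at its starting angle, the head is over the jar (nozzle y≈127, mouth ≈126), and the gripper is clear. I'll hand in.

```bash
python3 -c "
from cell import ctrl; print(ctrl.finish_job())"
```

```text
the job is handed in; nothing more can be done
None
```

I handed in the job: the lever was lifted fully, the nozzle was slid over the open jar's mouth, and the lever was pressed back down. By camera the nozzle ended about 1 mm along the rail from the mouth's centre (roughly 2 mm uncertainty) and the gripper was clear; no verdict came back.

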